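# Weigh the bath-salt jar on the wash-room spring scale

## Task

We are weighing the refillable toiletries to see how full they are. The tall bottle on the spring scale is done: put it back in the wire caddy, standing upright in the free space between the two smaller things there. Then weigh the squat jar with the metal lid: lower it gently onto the emptied pan, upright and centred, without dropping it there or pushing the pan down to its stop, and let go so that the scale settles, leaving the other things where they stand.

Things in the scene. Friction and masses are not known exactly. Their poses are not given: they have to be found in the camera images.
- tall_bottle: tall round grey shampoo bottle, 176 mm high; loose, 0.28 to 0.52 kg; starts standing on the scale's pan. Body 60 mm in diameter up to z = 122 mm, shoulder from there to 140 mm, then a white cap, 34 mm in diameter, from z = 140 to 176 mm, firmly on: a grip on the cap from above carries the bottle. Origin: centre of its underside, z up along its axis
- salt_jar: squat round white ceramic bath-salt jar with a screwed-on metal lid, 107 mm high; loose, 0.42 to 0.78 kg; starts standing on the bench. Body 90 mm in diameter up to z = 66 mm (foot 82 mm), shoulder to 80 mm, then the lid, 54 mm in diameter, from z = 80 to 107 mm, firmly on: a grip on the lid from above carries the jar. Origin: centre of its underside, z up along its axis
- scale: white mechanical spring scale, fixed to the bench, about 212 mm long (local x -95 to +117) by 170 mm wide (y) by 85 mm high, with the pan above it; a round dial with a pointer on a sloping face at its local +x end. Origin: under the housing on the bench; the pan's axis stands at local x = -20 mm, y = 0
- pan_top (a point): centre of the pan's flat upper face, where a thing stands; moves down with the pan. At rest and empty it is 110 mm above the bench. Round steel pan with a 154 to 160 mm outside diameter, flat inside (about 148 mm across) with a thin rim 5 mm high, and a marked circle of 104 mm diameter about its centre
- pan (a joint): how far the pan is pressed down, m: 0 empty, 0.016 at its stop. Spring about 1230 N/m (8 mm for 1 kg), damped (22 N s/m); the pointer turns with it. A jar let go as it touches, or up to 3 mm above, sinks softly; dropped from 20 mm or more it knocks the pan down hard
- caddy_floor (a point): centre of the caddy's floor, at the level on which things stand, 13 mm above the bench; x and y axes of the caddy: y along its length. Steel-wire basket fixed to the bench, 134 mm wide (x) by 284 mm long (y) outside, about 120 by 270 mm of floor, open on top, rim 63 mm above the bench. The free space is midway between the two small things in it, near the middle of its length
- low_bottle: small brown round bottle, 56 mm in diameter, 118 mm high, standing near one end of the caddy; loose. Origin: centre of its underside
- tube: small tube standing on its cap, 36 by 46 mm, 104 mm high, standing near the other end of the caddy; loose. Origin: centre of its underside
- soap_dish: white dish with a bar of soap, 85 by 125 mm, 31 mm high, on the bench beyond the work; loose. Origin: centre of its underside
- tooth_mug: white cup, 72 mm across, 95 mm high, on the bench beyond the work; loose. Origin: centre of its underside
Mind the look-alikes: they are no part of the job. Leave any blue look-alike of the tall_bottle alone.

How it is judged:
By the outcome, as a careful person would: the job done as asked, in the order asked, and still so for the second after the job is handed in, with the robot touching nothing.
It also fails if it takes over 56 s, if anything falls off the work surface, if the arm or the gripper's body presses on something with over 40 N, if the wrist force passes 120 N, or if a joint passes its speed limit or range.

## Robot

A 6-joint arm with a two-finger parallel gripper is mounted at the origin on the work surface. World frame = base frame: x ahead of the robot, y to its left, z up, the work surface at z = 0. Lengths are in m, angles in degrees, forces in N, time in s.
With the tool pointing down it reaches from about 0.375 to 0.9 m from the base axis. Payload 3.1 kg.
Tool frame: the origin (TCP) lies between the finger pads; the fingertips stand 11 mm ahead of it and the grasp point (between the pads) lies 8 mm behind it; z points along the fingers, y is the line along which they close (so a half turn about z gives the same grasp; the last joint's range is limited). The gripper opens to 87 mm and grips with 3 to 60 N. Pads are 19 mm wide; open, the fingers measure 117 mm over their backs; the gripper's body (75 mm by 190 mm) begins 51 mm behind the grasp point.
Start: joints at [55.548, 30.224, 82.088, -0, 67.689, -10.227], TCP at [0.256, 0.57, 0.194] pointing down, gripper open.
Joint ranges: [-176.69, 176.69], [-43.24, 126.21], [12.49, 139.97], [-82, 262], [0, 151.66], [-163.58, 163.58]. Speed limits (degrees/s): [159.86, 159.86, 180, 180, 180, 180].

## Interface

Orientations are given as a 3x3 rotation matrix whose columns are the frame's x, y, z axes.
In Python, from rig import bot, viewer, workorder, models gives the robot as it stands.
- The arm moves only by the shell command python3 -m jog 'ROWS'. ROWS is JSON, a list of rows, each a list of 7 numbers: the opening, from 0 (shut) to 1 (fully open), then the shift along the tool's x, y, z in m, then the turn, a rotation vector about the tool's x, y, z in degrees. In form: [[claw, x, y, z, ax, ay, az], ...]. A call has 1 to 20 rows; each row is the pose to reach, as a shift and turn from the pose commanded when the call began, along the tool's axes at that moment; what a row does not reach only later rows make up. A row lasts 1/8 s, in which the tool goes at most 62.5 mm and 10.7 degrees, less where a joint would pass 70% of its speed; a pose out of reach is approached as far as the arm can. A call with a gripper value outside its range is refused whole. The fingers move at their own pace and stop on an object; the grip force is fixed at half the most. Time passes only in rows, so rows that repeat a pose let the fingers close. It gives the time, the measured TCP pose, the force, the opening and the grip force at its end, in the units of the state.
- bot.read_state(): the state, without advancing time (a new reading comes with each control period).
- viewer.capture(name): name is "side" or "top"; returns (picture, depth): 384x512x3 uint8, blue, green, red; 384x512 float32, m along the optical axis (not along the pixel's ray), 0 where there is no reading.
- viewer.camera_info(name): a dict with "fx", "fy", "cx", "cy" (pixels), "world_to_cam" (4x4, takes a point from world to camera coordinates). Camera axes: x right, y down, z forward; pixel columns grow to the right and rows downward; lengths in m; the calibration is good to about 2 mm. A picture is of the moment at which its call begins. camera_info takes no time and is no camera call.
- workorder.hand_in(): hands the job in; it is judged then, once.
Trained networks look in the newest picture that a camera, given by its name, has taken for a name from the list of things; names that differ only in an ending like _2 or _b are one class to them, and where a whole thing is asked for, a point or a joint stands for the part that bears it (a point fixed in the world has none). Each returns a list of dicts, best first, with "p" (0 to 1); they miss things now and then, are a little off and sometimes report something else, mostly with a low value. They report only what shows in the picture. A call takes as long as a camera call. They do not tell look-alikes from the thing itself.
- models.outline_of(camera, thing): "mask" (384x512 bool, what is visible of it).
- models.tip_of(camera, thing): "xyz" ([x, y, z] in m, in world coordinates, good to about 4 mm: a listed point, or the origin of a listed thing).
The state is a dict: "time_s": time; "joint_positions": joint angles; "qvel": joint speeds; "tau": joint torques, N m; "position": TCP position; "tcp_rot": TCP orientation; "force": force on the tool from outside, world axes, zero at the start; "moment": the same for the moment, N m; "opening": opening from 0.0 (shut) to 1.0 (fully open); "grasp_force": force on a finger pad.
Only numpy, scipy, OpenCV 4.12 (cv2) and the standard library are available. Lean on these libraries where they do the work, as an engineer would, in place of code of your own. Each camera call takes 0.05 s, during which the arm holds its last target. There are 200 camera calls.

## Working session

There is one attempt and no reset: what is moved stays moved. The work goes in short steps, Python scripts to look and compute and a shell command to move; the robot and the scene stay as the last step left them, time stands still between calls to the robot, and variables do not carry over. Pictures are saved under pics/ and viewed, at most 10 in all, crops included, and the job is handed in when it is done.

```bash
mkdir -p pics; cat > h.py <<'E'
import numpy as np, cv2
from rig import bot, viewer, workorder, models
def cloud(cam):
    im,d=viewer.capture(cam); c=viewer.camera_info(cam)
    v,u=np.indices(d.shape); 
    P=np.stack([(u-c['cx'])*d/c['fx'],(v-c['cy'])*d/c['fy'],d,np.ones_like(d)],-1)
    W=(P@np.linalg.inv(np.array(c['world_to_cam'])).T)[...,:3]; W[d==0]=np.nan
    return im,W
def px(cam,p):
    c=viewer.camera_info(cam); q=np.array(c['world_to_cam'])@np.r_[p,1]
    return (q[:2]/q[2]*[c['fx'],c['fy']]+[c['cx'],c['cy']]).round().astype(int)
E
python3 - <<'E'
from h import *
s=bot.read_state(); print(s['time_s'],s['position'],np.round(s['tcp_rot'],3).tolist(),s['opening'])
ims=[]
for cam in ['top','side']:
    im,W=cloud(cam); ims.append(im)
    for t in ['tall_bottle','salt_jar','pan_top','scale','caddy_floor','low_bottle','tube','soap_dish','tooth_mug']:
        print(cam,t,[(np.round(r['xyz'],3).tolist(),round(r['p'],2),px(cam,r['xyz']).tolist()) for r in models.tip_of(cam,t)[:3]])
cv2.imwrite('pics/top.png',ims[0]);cv2.imwrite('pics/side.png',ims[1])
E
```

```text
0.0 [0.2559494  0.5693343  0.19337703] [[-0.912, 0.41, -0.001], [0.41, 0.912, -0.002], [0.0, -0.002, -1.0]] 0.9997597055533266
top tall_bottle [([0.492, 0.233, 0.106], 0.85, [182, 205]), ([0.313, 0.166, -0.0], 0.83, [206, 266])]
top salt_jar [([0.523, 0.02, -0.001], 0.56, [253, 200])]
top pan_top [([0.493, 0.244, 0.106], 0.93, [178, 204]), ([0.492, 0.233, 0.111], 0.27, [181, 205])]
top scale [([0.51, 0.252, 0.003], 0.66, [181, 203])]
top caddy_floor [([0.493, -0.249, 0.014], 0.77, [338, 210])]
top low_bottle [([0.504, -0.336, 0.008], 0.85, [365, 207])]
top tube [([0.493, -0.155, 0.014], 0.57, [308, 210])]
top soap_dish [([0.787, -0.092, -0.002], 0.69, [289, 121])]
top tooth_mug [([0.503, -0.337, 0.009], 0.63, [365, 207]), ([0.781, 0.052, 0.0], 0.59, [245, 122])]
side tall_bottle [([0.496, 0.235, 0.105], 0.87, [250, 134])]
side salt_jar [([0.518, 0.016, -0.0], 0.64, [239, 214])]
side pan_top [([0.489, 0.242, 0.106], 0.78, [249, 132])]
side scale [([0.512, 0.245, 0.001], 0.84, [256, 157])]
side caddy_floor [([0.488, -0.248, 0.012], 0.73, [199, 296]), ([0.491, -0.156, 0.012], 0.49, [211, 263])]
side low_bottle [([0.502, -0.336, 0.013], 0.68, [191, 333]), ([0.495, 0.236, 0.107], 0.31, [250, 133])]
side tube [([0.488, -0.154, 0.011], 0.79, [211, 262])]
side soap_dish [([0.783, -0.097, -0.001], 0.91, [327, 270])]
side tooth_mug [([0.775, 0.054, -0.002], 0.95, [331, 222]), ([0.783, -0.096, -0.0], 0.63, [328, 270])]
```

View pics/top.png

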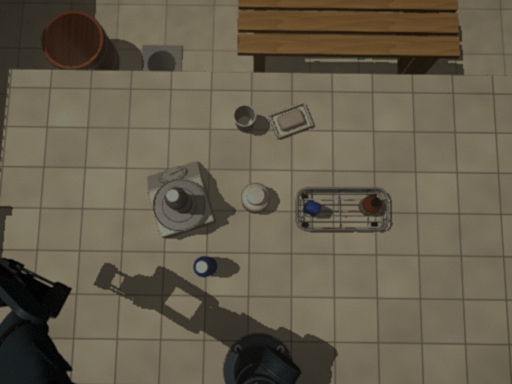

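View pics/side.png

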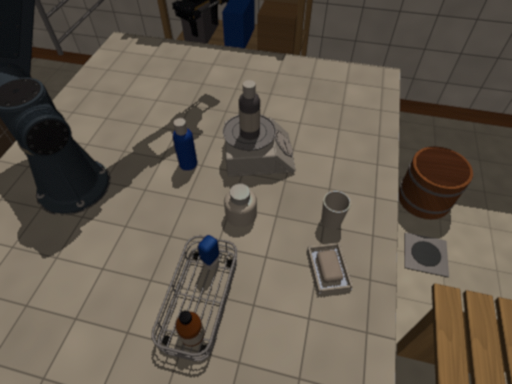

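The top view shows the grey bottle on the scale at (178,197), the blue one on the bench at (205,266), the jar at (255,197), and the caddy at (343,210) with the tube at its left end and the brown bottle at its right end. There are two tall_bottle candidates. The grey one on the pan (top 178,197; side 250,110) fits by colour and place, and the blue one (top 205,266; side 185,145) is the look-alike. I'll confirm with a crop and measure.

```bash
python3 - <<'E'
from h import *
T=[cloud(c) for c in ['top','side']]
def reg(n,c,r,z0,z1):
    for k,(im,W) in zip(['top','side'],T):
        m=(np.hypot(W[...,0]-c[0],W[...,1]-c[1])<r)&(W[...,2]>z0)&(W[...,2]<z1)
        p=W[m]
        if len(p)<5: print(n,k,len(p));continue
        zt=np.percentile(p[:,2],90); q=p[p[:,2]>zt-.006]
        (cx,cy),rad=cv2.minEnclosingCircle(q[:,:2].astype(np.float32))
        print(n,k,len(p),'zt',zt.round(4),'topmean',q[:,:2].mean(0).round(4),'bbox',p.min(0).round(3),p.max(0).round(3),'circ',round(cx,4),round(cy,4),round(rad,4))
reg('cap',(.493,.235),.06,.255,.31)
reg('body',(.493,.235),.06,.13,.22)
reg('lid',(.52,.018),.06,.09,.13)
reg('jar',(.52,.018),.07,.02,.08)
reg('pan',(.493,.243),.1,.1,.125)
reg('tube',(.49,-.155),.05,.07,.13)
reg('low',(.502,-.336),.05,.07,.14)
reg('caddyrim',(.492,-.248),.17,.052,.069)
reg('blue',(.313,.166),.05,.1,.2)
a=cv2.resize(T[1][0][70:180,160:310],None,fx=5,fy=5,interpolation=cv2.INTER_CUBIC)
cv2.imwrite('pics/crop.png',a)
E
```

```text
cap top 153 zt 0.2847 topmean [0.4967 0.2315] bbox [0.48  0.215 0.255] [0.513 0.248 0.289] circ 0.4964 0.2313 0.017
cap side 185 zt 0.284 topmean [0.4951 0.2289] bbox [0.478 0.213 0.255] [0.511 0.25  0.286] circ 0.4951 0.2323 0.0185
body top 118 zt 0.2137 topmean [0.4849 0.2106] bbox [0.466 0.201 0.131] [0.515 0.243 0.219] circ 0.4914 0.2243 0.0286
body side 517 zt 0.2112 topmean [0.5007 0.2102] bbox [0.466 0.199 0.131] [0.525 0.232 0.22 ] circ 0.4952 0.2252 0.0293
lid top 256 zt 0.1086 topmean [0.5242 0.0155] bbox [ 0.497 -0.012  0.091] [0.55  0.039 0.113] circ 0.5234 0.0148 0.027
lid side 323 zt 0.1076 topmean [0.523  0.0146] bbox [ 0.496 -0.011  0.09 ] [0.549 0.045 0.11 ] circ 0.5234 0.0165 0.0282
jar top 416 zt 0.0779 topmean [0.521  0.0145] bbox [ 0.479 -0.028  0.02 ] [0.568 0.059 0.08 ] circ 0.5231 0.0157 0.0433
jar side 685 zt 0.0774 topmean [5.254e-01 1.000e-04] bbox [ 0.478 -0.03   0.02 ] [0.567 0.05  0.08 ] circ 0.5221 0.0136 0.0421
pan top 1686 zt 0.111 topmean [0.4877 0.2407] bbox [0.414 0.163 0.1  ] [0.57  0.321 0.125] circ 0.4923 0.2418 0.08
pan side 1139 zt 0.1125 topm
[... 393 characters left out ...]
bbox [ 0.477 -0.363  0.07 ] [ 0.533 -0.31   0.136] circ 0.5049 -0.338 0.0134
low side 605 zt 0.1299 topmean [ 0.5045 -0.3385] bbox [ 0.477 -0.365  0.07 ] [ 0.532 -0.311  0.133] circ 0.5035 -0.3376 0.0137
caddyrim top 505 zt 0.0651 topmean [ 0.4882 -0.2582] bbox [ 0.425 -0.394  0.052] [ 0.561 -0.11   0.069] circ 0.4953 -0.2508 0.1457
caddyrim side 975 zt 0.0639 topmean [ 0.4953 -0.2731] bbox [ 0.422 -0.393  0.052] [ 0.56  -0.109  0.069] circ 0.4909 -0.251 0.1458
blue top 351 zt 0.1756 topmean [0.312  0.1618] bbox [0.284 0.133 0.1  ] [0.342 0.192 0.183] circ 0.3118 0.162 0.0165
blue side 474 zt 0.1746 topmean [0.3114 0.1608] bbox [0.284 0.132 0.1  ] [0.34  0.184 0.179] circ 0.3101 0.164 0.0178
```

View pics/crop.png

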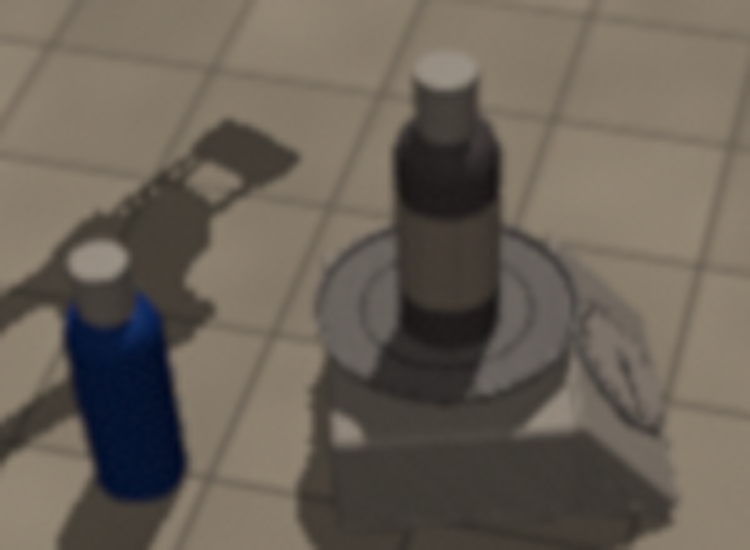

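The crop shows the grey bottle standing on the pan (cap at about crop 447,70) and the blue look-alike on the bench at left. The grey one is the target. Measured cap centre is (0.4957, 0.2318) with its top at z≈0.283, which is 0.107+0.176, so it is consistent.

First I rise, then go above the cap.

```bash
python3 -m jog '[[1,0,0,-0.05,0,0,0],[1,0,0,-0.1,0,0,0],[1,-0.03,-0.018,-0.137,0,0,0],[1,-0.075,-0.044,-0.137,0,0,0],[1,-0.12,-0.07,-0.137,0,0,0],[1,-0.165,-0.097,-0.137,0,0,0],[1,-0.21,-0.123,-0.137,0,0,0],[1,-0.255,-0.15,-0.137,0,0,0],[1,-0.3,-0.176,-0.137,0,0,0],[1,-0.335,-0.197,-0.137,0,0,0],[1,-0.357,-0.2095,-0.137,0,0,0],[1,-0.357,-0.2095,-0.137,0,0,0],[1,-0.357,-0.2095,-0.137,0,0,0]]'; python3 -c "
from h import *
s=bot.read_state();print(s['tcp_rot'])
R=np.array(s['tcp_rot']);print((R.T@(np.array([.4957,.2318,.262])-s['position'])).round(4))"
```

```text
time_s: 2.72
position: [0.4954, 0.2329, 0.3313]
tcp_rot: [[-0.912, 0.41, -0.001], [0.41, 0.912, 0.0], [0.001, 0.0, -1.0]]
force: [0.0, 0.2, 0.1]
opening: 1.001
grasp_force: 0.0
[[-9.11987758e-01  4.10216764e-01 -7.32119907e-04]
 [ 4.10216510e-01  9.11988042e-01  4.75001911e-04]
 [ 8.62538347e-04  1.32868254e-04 -9.99999619e-01]]
[-0.0008 -0.0009  0.0693]
```

```bash
python3 -m jog '[[1,-0.001,-0.001,0.025,0,0,0],[1,-0.001,-0.001,0.045,0,0,0],[1,-0.001,-0.001,0.06,0,0,0],[1,-0.001,-0.001,0.069,0,0,0],[1,-0.001,-0.001,0.069,0,0,0],[0.2,-0.001,-0.001,0.069,0,0,0],[0.1,-0.001,-0.001,0.069,0,0,0],[0.1,-0.001,-0.001,0.069,0,0,0],[0.1,-0.001,-0.001,0.069,0,0,0],[0.1,-0.001,-0.001,0.069,0,0,0],[0.1,-0.001,-0.001,0.069,0,0,0],[0.1,-0.001,-0.001,0.069,0,0,0]]'
```

```text
time_s: 4.22
position: [0.4965, 0.2311, 0.2623]
tcp_rot: [[-0.912, 0.41, -0.0], [0.41, 0.912, 0.0], [0.0, 0.0, -1.0]]
force: [0.4, -0.3, -0.1]
opening: 0.287
grasp_force: 0.0
```

```bash
python3 - <<'E'
from h import *
im,W=cloud('side'); a=cv2.resize(im[30:180,160:340],None,fx=4,fy=4,interpolation=cv2.INTER_CUBIC)
cv2.imwrite('pics/grip.png',a)
s=bot.read_state();print(s['opening'],s['grasp_force'],s['force'])
E
```

```text
0.24978847191676745 0.0 [ 0.08401395 -0.23384572  0.11656505]
```

View pics/grip.png

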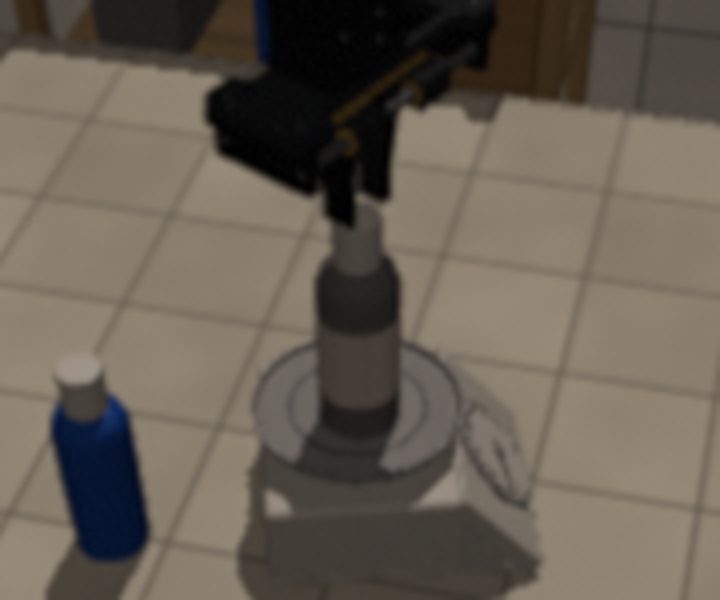

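The crop shows the bottle still standing and the fingertips, at about crop (340,220) and (378,195), no lower than the cap's top at (358,205). The fingers seem higher or offset from where I reckoned, so I'll measure them.

```bash
python3 - <<'E'
from h import *
s=bot.read_state();p=np.array(s['position']);R=np.array(s['tcp_rot']);o=s['opening']*.087/2
print(p,o)
for k in ['side','top']:
    im,W=cloud(k)
    for sg in (1,-1):
        print(k,'pred tip',px(k,p+R@[0,sg*(o+.007),.011]))
    print('tcp',px(k,p),'captop',px(k,[.4957,.2318,.283]))
    g=im.max(2); m=(np.hypot(W[...,0]-p[0],W[...,1]-p[1])<.09)&(W[...,2]>.235)&(W[...,2]<.33)
    dark=m&(g<45); L=(W[dark]-p)@R
    print(k,'dark',dark.sum(),'tool z pct',np.percentile(L[:,2],[50,90,98,100]).round(3))
    q=L[L[:,2]>-.03]; print('y range',q[:,1].min().round(3),q[:,1].max().round(3),'x',q[:,0].min().round(3),q[:,0].max().round(3), len(q))
    print(np.c_[q[::max(1,len(q)//12)]].round(3).tolist())
    c=m&(g>=60); print('bright cap',W[c].min(0).round(3),W[c].max(0).round(3),c.sum())
E
```

```text
[0.496531   0.23110758 0.26233025] 0.010865798528379383
side pred tip [253  91]
side pred tip [245  98]
tcp [249  91] captop [249  84]
side dark 303 tool z pct [-0.036  0.024  0.026  0.027]
y range -0.028 0.017 x -0.025 0.015 127
[[-0.01, -0.016, -0.029], [-0.016, 0.013, 0.02], [-0.021, 0.011, 0.02], [-0.016, -0.004, 0.016], [0.004, -0.018, 0.02], [-0.017, -0.002, 0.02], [-0.001, -0.02, 0.02], [-0.021, -0.003, 0.021], [-0.005, -0.021, 0.021], [-0.024, -0.002, 0.023], [-0.012, -0.017, 0.023], [-0.006, -0.026, 0.024], [-0.008, -0.025, 0.027]]
bright cap [0.468 0.214 0.236] [0.522 0.25  0.329] 192
top pred tip [168 194]
top pred tip [180 199]
tcp [174 196] captop [172 195]Traceback (most recent call last):
  File "<stdin>", line 11, in <module>
    return _quantile_unchecked(
        a, q, axis, out, overwrite_input, method, keepdims, weights)
    return _ureduce(a,
                    func=_quantile_ureduce_func,
    ...<5 lines>...
                    overwrite_input=overwrite_input,
                    method=method)
    r = func(a, **kwargs)
    result = _quantile(arr,
                       quantiles=q,
    ...<2 lines>...
                       out=out,
                       weights=wgt)
    slices_having_nans = np.isnan(arr[-1, ...])
                                  ~~~^^^^^^^^^
IndexError: index -1 is out of bounds for axis 0 with size 0
```

```bash
python3 - <<'E'
from h import *
s=bot.read_state();p=np.array(s['position']);R=np.array(s['tcp_rot']);print(p,s['opening'],s['joint_positions'])
im,W=cloud('side')
for (u,v) in [(245,84),(245,82),(244,78),(245,74),(254,78),(254,75),(253,70),(249,82),(249,86),(220,68),(235,76)]:
    print((u,v),im[v,u],W[v,u].round(3),'tool',((W[v,u]-p)@R).round(3))
print(models.tip_of('side','tall_bottle')[0]['xyz'])
im,W=cloud('top')
cv2.imwrite('pics/t2.png',cv2.resize(im[140:260,100:260],None,fx=5,fy=5,interpolation=cv2.INTER_CUBIC))
E
```

```text
[0.49651562 0.23109457 0.26233273] 0.1584898766237242 [ 1.32655802e+01  1.98949187e+01  8.83696510e+01 -8.57500586e-04
  7.17363520e+01 -5.25087170e+01]
(245, 84) [37 41 45] [0.49  0.215 0.294] tool [-0.    -0.017 -0.031]
(245, 82) [1 1 2] [0.49  0.216 0.299] tool [ 0.    -0.016 -0.037]
(244, 78) [0 0 0] [0.487 0.219 0.309] tool [ 0.004 -0.015 -0.046]
(245, 74) [2 1 1] [0.492 0.211 0.326] tool [-0.004 -0.02  -0.064]
(254, 78) [3 3 2] [0.509 0.235 0.301] tool [-0.009  0.009 -0.038]
(254, 75) [5 5 6] [0.508 0.237 0.308] tool [-0.008  0.01  -0.046]
(253, 70) [6 6 6] [0.507 0.233 0.325] tool [-0.008  0.006 -0.063]
(249, 82) [11 12 13] [0.5   0.217 0.3  ] tool [-0.009 -0.011 -0.038]
(249, 86) [51 55 60] [0.5   0.216 0.289] tool [-0.01  -0.013 -0.027]
(220, 68) [1 0 1] [0.447 0.156 0.372] tool [ 0.014 -0.089 -0.11 ]
(235, 76) [3 2 1] [0.488 0.139 0.368] tool [-0.03  -0.088 -0.106]
[0.3092, 0.1614, 0.0004]
```

View pics/t2.png

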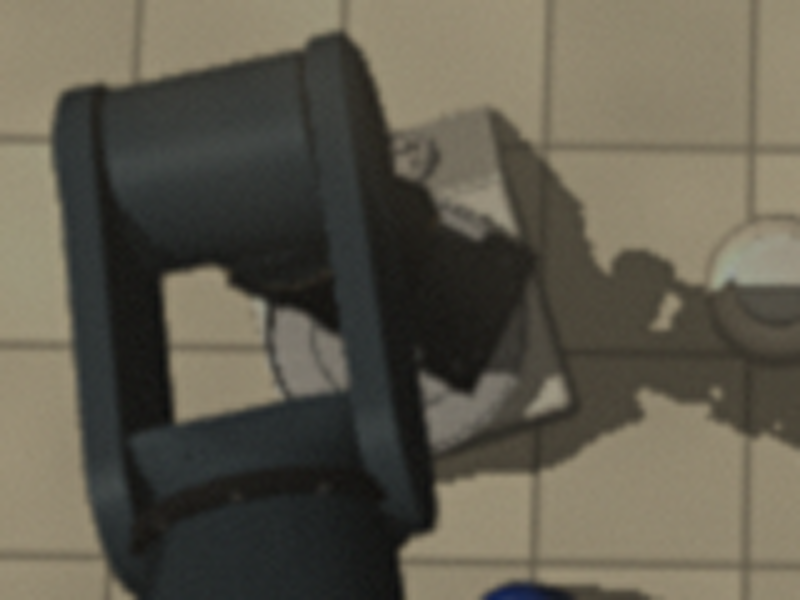

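The top crop shows the arm hiding the pan. In the side depth the fingertips are at z≈0.295, not the 0.251 the state implies, and the body's lower edge is about 0.37 instead of 0.32. So the tool really sits about 45 mm higher than reported, and the closing missed above the cap. I'll open, rise a little and measure the tool offset, xy included.

```bash
python3 -m jog '[[1,0,0,-0.02,0,0,0],[1,0,0,-0.04,0,0,0],[1,0,0,-0.04,0,0,0],[1,0,0,-0.04,0,0,0],[1,0,0,-0.04,0,0,0],[1,0,0,-0.04,0,0,0],[1,0,0,-0.04,0,0,0],[1,0,0,-0.04,0,0,0]]'; python3 - <<'E'
from h import *
s=bot.read_state();p=np.array(s['position']);R=np.array(s['tcp_rot']);print(p,s['opening'])
c=viewer.camera_info('side');M=np.linalg.inv(np.array(c['world_to_cam']));print('campos',M[:3,3],'in tool',R.T@(M[:3,3]-p))
im,W=cloud('side'); L=(W-p)@R
m=(np.abs(L[...,0])<.05)&(np.abs(L[...,1])<.09)&(L[...,2]>-.1)&(L[...,2]<.0)&(im.max(2)<40)
Q=L[m]; print(len(Q),Q.min(0),Q.max(0))
for z0 in np.arange(-.1,0,.01):
    q=Q[(Q[:,2]>=z0)&(Q[:,2]<z0+.01)]
    for sg in (-1,1):
        r=q[q[:,1]*sg>0]
        if len(r)>3: print(z0.round(2),sg,len(r),'y',np.percentile(r[:,1],[5,95]).round(3),'x',np.percentile(r[:,0],[5,95]).round(3))
mm=(W[...,2]>.26)&(W[...,2]<.30)&(np.hypot(W[...,0]-.4957,W[...,1]-.2318)<.03)&(im.max(2)>50)
print('cap',W[mm].min(0).round(3),W[mm].max(0).round(3))
cv2.imwrite('pics/g2.png',cv2.resize(im[10:150,160:330],None,fx=4,fy=4,interpolation=cv2.INTER_CUBIC))
E
```

```text
time_s: 5.52
position: [0.4965, 0.2311, 0.3022]
tcp_rot: [[-0.912, 0.41, -0.0], [0.41, 0.912, -0.0], [0.0, -0.0, -1.0]]
force: [-0.4, -0.1, -0.1]
opening: 0.937
grasp_force: 0.0
[0.49649304 0.23108461 0.30221566] 0.9368806857278595
campos [ 0.7058766  -0.56191654  0.87496759] in tool [-0.51623497 -0.63733245 -0.57275289]
286 [-0.03665498 -0.08827093 -0.09999683] [ 0.01077082  0.08428561 -0.03133597]
-0.1 -1 4 y [-0.088 -0.083] x [-0.036 -0.023]
-0.1 1 20 y [0.043 0.079] x [-0.035  0.008]
-0.09 1 22 y [0.042 0.055] x [-0.011  0.009]
-0.08 -1 6 y [-0.055 -0.051] x [-0.013 -0.001]
-0.08 1 32 y [0.038 0.052] x [-0.011  0.003]
-0.07 -1 22 y [-0.055 -0.05 ] x [-0.012  0.004]
-0.07 1 36 y [0.038 0.052] x [-0.01   0.008]
-0.06 -1 24 y [-0.053 -0.046] x [-0.011  0.005]
-0.06 1 29 y [0.039 0.048] x [-0.011  0.006]
-0.05 -1 25 y [-0.052 -0.046] x [-0.011  0.005]
-0.05 1 28 y [0.039 0.046] x [-0.011  0.006]
-0.04 -1 17 y [-0.052 -0.048] x [-0.011  0.005]
-0.04 1 20 y [0.039 0.044] x [-0.01   0.005]
cap [0.478 0.214 0.26 ] [0.511 0.252 0.286]
```

View pics/g2.png

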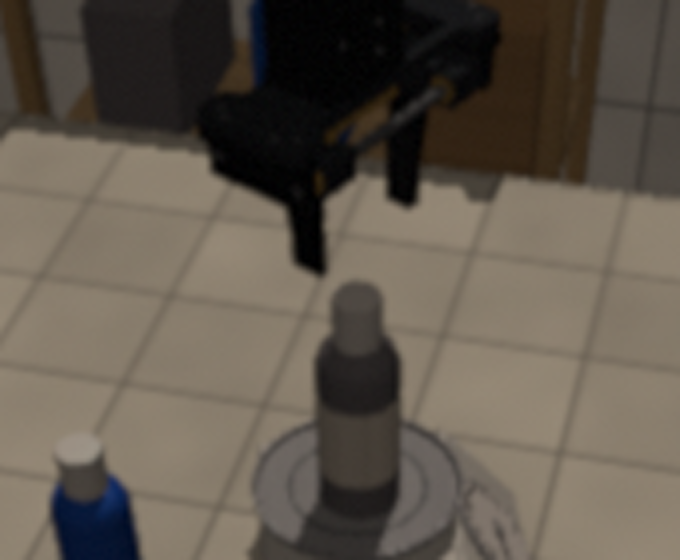

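The crop shows the open fingers straddling the cap, with tips at crop (310,268) and (403,203) and the cap's top at (357,290). Fingertips sit at reported z + 0.032, so the true TCP is reported z + 0.043. The xy matches within about 1 mm. I go down 0.083 to the true grip height.

```bash
python3 -m jog '[[1,0.001,0,0.025,0,0,0],[1,0.001,0,0.045,0,0,0],[1,0.001,0,0.06,0,0,0],[1,0.001,0,0.072,0,0,0],[1,0.001,0,0.08,0,0,0],[1,0.001,0,0.082,0,0,0],[1,0.001,0,0.082,0,0,0],[0.1,0.001,0,0.082,0,0,0],[0.1,0.001,0,0.082,0,0,0],[0.1,0.001,0,0.082,0,0,0],[0.1,0.001,0,0.082,0,0,0],[0.1,0.001,0,0.082,0,0,0],[0.1,0.001,0,0.082,0,0,0],[0.1,0.001,0,0.082,0,0,0],[0.1,0.001,0,0.082,0,0,0]]'
```

```text
time_s: 7.45
position: [0.4958, 0.2318, 0.2205]
tcp_rot: [[-0.912, 0.41, 0.001], [0.41, 0.912, 0.001], [-0.0, 0.001, -1.0]]
force: [0.7, 1.4, 0.9]
opening: 0.379
grasp_force: 30.0
```

Gripped: 33 mm opening, 30 N. Lift, then carry across at bottle-bottom height of about 0.175.

```bash
python3 -m jog '[[0.1,0,0,-0.008,0,0,0],[0.1,0,0,-0.025,0,0,0],[0.1,0,0,-0.045,0,0,0],[0.1,0,0,-0.062,0,0,0],[0.1,-0.006,-0.013,-0.07,0,0,0],[0.1,-0.018,-0.04,-0.07,0,0,0],[0.1,-0.034,-0.077,-0.07,0,0,0],[0.1,-0.052,-0.118,-0.07,0,0,0],[0.1,-0.071,-0.161,-0.07,0,0,0],[0.1,-0.09,-0.204,-0.07,0,0,0],[0.1,-0.109,-0.247,-0.07,0,0,0],[0.1,-0.128,-0.29,-0.07,0,0,0],[0.1,-0.146,-0.331,-0.07,0,0,0],[0.1,-0.163,-0.369,-0.07,0,0,0],[0.1,-0.177,-0.401,-0.07,0,0,0],[0.1,-0.187,-0.424,-0.07,0,0,0],[0.1,-0.193,-0.437,-0.07,0,0,0],[0.1,-0.193,-0.437,-0.07,0,0,0],[0.1,-0.193,-0.437,-0.07,0,0,0]]'
python3 - <<'E'
from h import *
s=bot.read_state();p=np.array(s['position']);R=np.array(s['tcp_rot'])
im,W=cloud('side')
m=(np.hypot(W[...,0]-p[0],W[...,1]-p[1])<.05)&(W[...,2]>.135)&(W[...,2]<.26)
q=W[m];
for z in np.arange(.14,.26,.02):
    r=q[abs(q[:,2]-z)<.01]
    if len(r)>3: print(z.round(2),len(r),r[:,:2].min(0).round(3),r[:,:2].max(0).round(3))
for n in ['tube','low_bottle','tall_bottle','salt_jar']: print(n,[np.round(r['xyz'],3) for r in models.tip_of('side',n)[:2]])
im,W=cloud('top'); print(models.tip_of('top','pan_top')[:2])
print('delta',R.T@(np.array([.4925,-.246,0])-p))
E
```

```text
time_s: 9.82
position: [0.4919, -0.2451, 0.2901]
tcp_rot: [[-0.912, 0.41, -0.001], [0.41, 0.912, 0.001], [0.001, 0.001, -1.0]]
force: [0.4, 0.6, -3.7]
opening: 0.385
grasp_force: 30.0
0.18 63 [ 0.47  -0.274] [ 0.52  -0.239]
0.2 134 [ 0.469 -0.274] [ 0.52 -0.23]
0.22 143 [ 0.47  -0.275] [ 0.521 -0.231]
0.24 156 [ 0.468 -0.275] [ 0.521 -0.231]
tube [array([ 0.492, -0.154,  0.01 ])]
low_bottle [array([ 0.504, -0.335,  0.013])]
tall_bottle [array([ 0.491, -0.242,  0.172]), array([0.307, 0.159, 0.001])]
salt_jar [array([0.519, 0.015, 0.002])]
[{'xyz': [0.4909, 0.2466, 0.1074], 'p': 0.83}]
delta [-0.00133567 -0.00080764  0.29012988]
```

The bottle hangs upright with its bottom at about 0.176, and the neighbours are in place. I lower about 0.158, then finish softly.

```bash
python3 -m jog '[[0.1,-0.001,-0.001,0.015,0,0,0],[0.1,-0.001,-0.001,0.04,0,0,0],[0.1,-0.001,-0.001,0.07,0,0,0],[0.1,-0.001,-0.001,0.1,0,0,0],[0.1,-0.001,-0.001,0.125,0,0,0],[0.1,-0.001,-0.001,0.142,0,0,0],[0.1,-0.001,-0.001,0.151,0,0,0],[0.1,-0.001,-0.001,0.156,0,0,0],[0.1,-0.001,-0.001,0.158,0,0,0],[0.1,-0.001,-0.001,0.158,0,0,0]]'; python3 -m jog '[[0.1,0,0,0.002,0,0,0],[0.1,0,0,0.002,0,0,0]]'
```

```text
time_s: 11.42
position: [0.4931, -0.2478, 0.1328]
tcp_rot: [[-0.912, 0.41, 0.001], [0.41, 0.912, -0.001], [-0.001, -0.0, -1.0]]
force: [-0.5, -0.7, -2.8]
opening: 0.381
grasp_force: 30.0
time_s: 11.68
position: [0.4928, -0.2475, 0.1305]
tcp_rot: [[-0.912, 0.41, 0.0], [0.41, 0.912, -0.0], [-0.0, -0.0, -1.0]]
force: [0.0, -0.5, -2.7]
opening: 0.388
grasp_force: 30.0
```

```bash
python3 -m jog '[[0.1,0,0,0.0015,0,0,0],[0.1,0,0,0.0015,0,0,0]]'; python3 -m jog '[[0.1,0,0,0.0015,0,0,0],[0.1,0,0,0.0015,0,0,0]]'; python3 -m jog '[[0.1,0,0,0.001,0,0,0],[0.1,0,0,0.001,0,0,0]]'
```

```text
time_s: 11.92
position: [0.4927, -0.2474, 0.1288]
tcp_rot: [[-0.912, 0.41, -0.0], [0.41, 0.912, 0.0], [0.0, 0.0, -1.0]]
force: [-0.2, 0.3, -3.2]
opening: 0.38
grasp_force: 30.0
time_s: 12.18
position: [0.4927, -0.2474, 0.1272]
tcp_rot: [[-0.912, 0.41, -0.0], [0.41, 0.912, 0.0], [0.0, 0.0, -1.0]]
force: [-0.4, -0.4, -3.3]
opening: 0.382
grasp_force: 30.0
time_s: 12.42
position: [0.4927, -0.2475, 0.1262]
tcp_rot: [[-0.912, 0.41, -0.0], [0.41, 0.912, 0.0], [0.0, 0.0, -1.0]]
force: [0.0, 0.6, -2.4]
opening: 0.382
grasp_force: 30.0
```

```bash
python3 -m jog '[[0.1,0,0,0.001,0,0,0],[0.1,0,0,0.001,0,0,0]]'|grep force; python3 -m jog '[[0.1,0,0,0.001,0,0,0],[0.1,0,0,0.001,0,0,0]]'|grep force; python3 -m jog '[[0.1,0,0,0.001,0,0,0],[0.1,0,0,0.001,0,0,0]]'
```

```text
force: [0.9, 0.8, 0.5]
grasp_force: 30.0
force: [-0.1, 1.6, 6.4]
grasp_force: 30.0
time_s: 13.18
position: [0.4939, -0.248, 0.1257]
tcp_rot: [[-0.912, 0.41, 0.003], [0.41, 0.912, -0.002], [-0.003, -0.0, -1.0]]
force: [-2.2, 2.7, 12.2]
opening: 0.381
grasp_force: 30.0
```

Contact at the floor. Back off the pressing, open, rise.

```bash
python3 -m jog '[[0.1,0,0,-0.002,0,0,0],[0.1,0,0,-0.002,0,0,0],[0.6,0,0,-0.002,0,0,0],[1,0,0,-0.002,0,0,0],[1,0,0,-0.002,0,0,0],[1,0,0,-0.002,0,0,0],[1,0,0,-0.002,0,0,0],[1,0,0,-0.005,0,0,0],[1,0,0,-0.02,0,0,0],[1,0,0,-0.045,0,0,0],[1,0,0,-0.07,0,0,0],[1,0,0,-0.08,0,0,0],[1,0,0,-0.08,0,0,0]]'
python3 - <<'E'
from h import *
im,W=cloud('side')
for n in ['tall_bottle','tube','low_bottle']: print(n,[np.round(r['xyz'],3) for r in models.tip_of('side',n)[:2]])
for z in (.05,.08,.11,.17,.185):
    m=(abs(W[...,0]-.4927)<.05)&(abs(W[...,1]+.247)<.05)&(abs(W[...,2]-z)<.008); q=W[m]
    if len(q): print(z,len(q),q.min(0).round(3),q.max(0).round(3))
m=(abs(W[...,1]-.0155)<.06)&(abs(W[...,0]-.523)<.06)&(W[...,2]>.1)&(W[...,2]<.115);q=W[m][:,:2];print('lid',cv2.minEnclosingCircle(q.astype(np.float32)))
s=bot.read_state();R=np.array(s['tcp_rot']);print('to jar',R.T@(np.array([.5233,.0155,.0])-s['position']))
im,W=cloud('top')
cv2.imwrite('pics/placed.png',cv2.resize(im[130:270,140:420],None,fx=2.8,fy=2.8))
m=(abs(W[...,1]-.242)<.085)&(abs(W[...,0]-.4905)<.085)&(W[...,2]>.104)&(W[...,2]<.122);q=W[m];print('pan',len(q),cv2.minEnclosingCircle(q[:,:2].astype(np.float32)),np.median(q,0))
E
```

```text
time_s: 14.8
position: [0.4932, -0.2478, 0.2044]
tcp_rot: [[-0.912, 0.41, 0.002], [0.41, 0.912, -0.001], [-0.002, -0.001, -1.0]]
force: [-0.1, 0.3, 0.3]
opening: 1.0
grasp_force: 0.0
tall_bottle [array([ 0.492, -0.245,  0.01 ]), array([0.309, 0.157, 0.001])]
tube [array([ 0.492, -0.154,  0.01 ]), array([ 0.502, -0.333,  0.012])]
low_bottle [array([ 0.506, -0.334,  0.013]), array([ 0.49 , -0.248,  0.008])]
0.05 65 [ 0.471 -0.277  0.042] [ 0.522 -0.237  0.058]
0.08 81 [ 0.469 -0.277  0.072] [ 0.522 -0.239  0.088]
0.11 90 [ 0.47  -0.277  0.102] [ 0.522 -0.233  0.118]
0.17 58 [ 0.48  -0.264  0.162] [ 0.509 -0.241  0.177]
0.185 222 [ 0.475 -0.263  0.178] [ 0.508 -0.23   0.19 ]
lid ((0.5219889283180237, 0.015641309320926666), 0.027465907856822014)
to jar [0.07892683 0.25209874 0.20266607]
pan 2072 ((0.49289122223854065, 0.24170544743537903), 0.08025117218494415) [0.49285486 0.24201452 0.10881259]
```

View pics/placed.png

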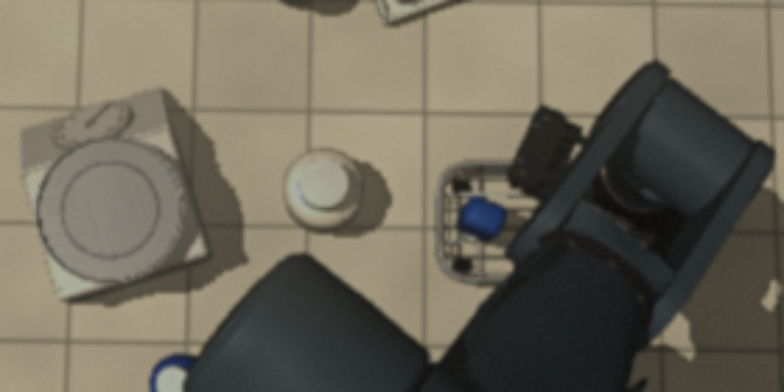

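The crop shows the pan empty at crop (110,210), the jar untouched at (325,190), and the tube in place; the arm hides the bottle, but depth gives it upright at (0.492,-0.247) on the caddy floor. Next I go above the jar.

```bash
python3 -m jog '[[1,0.01,0.03,0,0,0,0],[1,0.022,0.07,0,0,0,0],[1,0.036,0.113,0,0,0,0],[1,0.05,0.157,0,0,0,0],[1,0.063,0.197,0,0,0,0],[1,0.074,0.23,0,0,0,0],[1,0.08,0.248,0.02,0,0,0],[1,0.081,0.252,0.05,0,0,0],[1,0.081,0.252,0.06,0,0,0],[1,0.081,0.252,0.06,0,0,0],[1,0.081,0.252,0.06,0,0,0]]'
python3 - <<'E'
from h import *
s=bot.read_state();p=np.array(s['position']);R=np.array(s['tcp_rot'])
im,W=cloud('side'); L=(W-p)@R
m=(np.abs(L[...,0])<.03)&(np.abs(L[...,1])<.065)&(np.abs(L[...,1])>.03)&(L[...,2]>-.08)&(L[...,2]<-.02)&(im.max(2)<40)
Q=L[m]
for sg in(-1,1):
    q=Q[Q[:,1]*sg>0]; print(sg,len(q),q.min(0).round(3),q.max(0).round(3))
m=(abs(W[...,1]-.0155)<.04)&(abs(W[...,0]-.523)<.04)&(W[...,2]>.1)&(W[...,2]<.115);q=W[m][:,:2];print('lid',cv2.minEnclosingCircle(q.astype(np.float32)))
print('to jar',(R.T@(np.array([.5228,.0155,.0515])-p)).round(4))
E
```

```text
time_s: 16.42
position: [0.5231, 0.015, 0.144]
tcp_rot: [[-0.912, 0.411, 0.001], [0.411, 0.912, -0.0], [-0.001, 0.0, -1.0]]
force: [-0.1, -0.8, 0.0]
opening: 0.996
grasp_force: 0.0
-1 23 [-0.012 -0.054 -0.06 ] [ 0.001 -0.045 -0.036]
1 87 [-0.012  0.041 -0.079] [ 0.008  0.054 -0.03 ]
lid ((0.5229486227035522, 0.016169631853699684), 0.027993472293019295)
to jar [0.0006 0.0003 0.0925]
```

```bash
python3 -m jog '[[1,0,0.001,0.02,0,0,0],[1,0,0.001,0.04,0,0,0],[1,0,0.001,0.06,0,0,0],[1,0,0.001,0.077,0,0,0],[1,0,0.001,0.088,0,0,0],[1,0,0.001,0.0915,0,0,0],[1,0,0.001,0.0915,0,0,0],[0.1,0,0.001,0.0915,0,0,0],[0.1,0,0.001,0.0915,0,0,0],[0.1,0,0.001,0.0915,0,0,0],[0.1,0,0.001,0.0915,0,0,0],[0.1,0,0.001,0.0915,0,0,0],[0.1,0,0.001,0.0915,0,0,0]]'
```

```text
time_s: 18.1
position: [0.5229, 0.0166, 0.0519]
tcp_rot: [[-0.912, 0.41, 0.0], [0.41, 0.912, 0.0], [-0.0, 0.0, -1.0]]
force: [0.6, 2.1, 2.0]
opening: 0.61
grasp_force: 30.0
```

Lid gripped (53 mm). Lift 0.15 and carry over the pan.

```bash
python3 -m jog '[[0.1,0,0,-0.008,0,0,0],[0.1,0,0,-0.025,0,0,0],[0.1,0,0,-0.055,0,0,0],[0.1,0,0,-0.09,0,0,0],[0.1,0,0,-0.12,0,0,0],[0.1,0,0,-0.142,0,0,0],[0.1,0.006,0.01,-0.15,0,0,0],[0.1,0.019,0.03,-0.15,0,0,0],[0.1,0.036,0.058,-0.15,0,0,0],[0.1,0.055,0.088,-0.15,0,0,0],[0.1,0.074,0.118,-0.15,0,0,0],[0.1,0.092,0.147,-0.15,0,0,0],[0.1,0.107,0.17,-0.15,0,0,0],[0.1,0.117,0.186,-0.15,0,0,0],[0.1,0.121,0.193,-0.15,0,0,0],[0.1,0.121,0.193,-0.15,0,0,0],[0.1,0.121,0.193,-0.15,0,0,0],[0.1,0.121,0.193,-0.15,0,0,0]]'
python3 - <<'E'
from h import *
s=bot.read_state();p=np.array(s['position']);R=np.array(s['tcp_rot'])
im,W=cloud('side')
for z in (.16,.17,.19,.21,.225):
    m=(abs(W[...,0]-p[0])<.06)&(abs(W[...,1]-p[1])<.06)&(abs(W[...,2]-z)<.006); q=W[m]
    if len(q): print(z,len(q),q.min(0).round(3),q.max(0).round(3))
m=(np.hypot(W[...,0]-.4915,W[...,1]-.242)<.095)&(W[...,2]>.1)&(W[...,2]<.118);q=W[m];print('pan',cv2.minEnclosingCircle(q[:,:2].astype(np.float32)),q.min(0),q.max(0))
print([np.round(r['xyz'],4) for r in models.tip_of('side','pan_top')[:1]],[np.round(r['xyz'],4) for r in models.tip_of('side','salt_jar')[:1]])
print('to',(R.T@(np.array([.4915,.242,.162])-p)).round(4))
E
```

```text
time_s: 20.35
position: [0.4918, 0.2412, 0.2018]
tcp_rot: [[-0.911, 0.411, -0.0], [0.411, 0.911, -0.0], [-0.0, -0.0, -1.0]]
force: [0.2, -0.0, -6.6]
opening: 0.613
grasp_force: 30.0
0.16 95 [0.45  0.195 0.154] [0.535 0.248 0.166]
0.17 103 [0.45  0.194 0.164] [0.536 0.245 0.176]
0.19 103 [0.452 0.193 0.184] [0.536 0.241 0.196]
0.21 110 [0.453 0.194 0.204] [0.537 0.248 0.216]
0.225 244 [0.45  0.195 0.219] [0.534 0.268 0.231]
pan ((0.48939597606658936, 0.24262742698192596), 0.08116021007299423) [0.41064542 0.16255231 0.10477589] [0.56922123 0.31266267 0.1174686 ]
[array([0.4877, 0.2417, 0.1122])] [array([0.4883, 0.2396, 0.1478])]
to [0.0006 0.0006 0.0398]
```

```bash
python3 -m jog '[[0.1,0.001,0.001,0.008,0,0,0],[0.1,0.001,0.001,0.018,0,0,0],[0.1,0.001,0.001,0.026,0,0,0],[0.1,0.001,0.001,0.031,0,0,0],[0.1,0.001,0.001,0.034,0,0,0],[0.1,0.001,0.001,0.034,0,0,0],[0.1,0.001,0.001,0.034,0,0,0]]'; for i in 1; do python3 -m jog '[[0.1,0,0,0.002,0,0,0],[0.1,0,0,0.002,0,0,0]]'; done;  python3 -m jog '[[0.1,0,0,0.0015,0,0,0],[0.1,0,0,0.0015,0,0,0]]'; python3 -m jog '[[0.1,0,0,0.001,0,0,0],[0.1,0,0,0.001,0,0,0]]'
```

```text
time_s: 21.38
position: [0.4914, 0.2435, 0.1681]
tcp_rot: [[-0.912, 0.41, 0.001], [0.41, 0.912, 0.0], [-0.001, 0.0, -1.0]]
force: [-0.1, 0.2, -6.3]
opening: 0.617
grasp_force: 30.0
time_s: 21.62
position: [0.491, 0.2434, 0.1658]
tcp_rot: [[-0.912, 0.41, -0.0], [0.41, 0.912, -0.0], [0.0, -0.0, -1.0]]
force: [0.8, -0.3, -6.2]
opening: 0.616
grasp_force: 30.0
time_s: 21.88
position: [0.491, 0.2433, 0.1642]
tcp_rot: [[-0.912, 0.41, -0.0], [0.41, 0.912, -0.0], [0.0, -0.0, -1.0]]
force: [0.6, -0.7, -5.6]
opening: 0.612
grasp_force: 30.0
time_s: 22.12
position: [0.491, 0.2434, 0.1633]
tcp_rot: [[-0.912, 0.41, -0.0], [0.41, 0.912, -0.0], [0.0, -0.0, -1.0]]
force: [0.6, 0.2, -6.7]
opening: 0.612
grasp_force: 30.0
```

```bash
for i in 1; do python3 -m jog '[[0.1,-0.0005,-0.001,0.001,0,0,0],[0.1,-0.0005,-0.001,0.001,0,0,0]]'; done;  python3 -m jog '[[0.1,0,0,0.001,0,0,0],[0.1,0,0,0.001,0,0,0]]'; python3 -m jog '[[0.1,0,0,0.001,0,0,0],[0.1,0,0,0.001,0,0,0],[0.1,0,0,0.001,0,0,0]]';python3 -m jog '[[0.1,0,0,0.001,0,0,0],[0.1,0,0,0.001,0,0,0],[0.1,0,0,0.001,0,0,0]]'
```

```text
time_s: 22.38
position: [0.491, 0.2422, 0.1622]
tcp_rot: [[-0.912, 0.41, -0.0], [0.41, 0.912, -0.0], [0.0, -0.0, -1.0]]
force: [-0.1, -0.1, -5.6]
opening: 0.612
grasp_force: 30.0
time_s: 22.62
position: [0.4912, 0.2423, 0.1614]
tcp_rot: [[-0.912, 0.41, 0.0], [0.41, 0.912, -0.0], [-0.0, 0.0, -1.0]]
force: [-0.7, -0.5, -4.5]
opening: 0.616
grasp_force: 30.0
time_s: 23.0
position: [0.4912, 0.2423, 0.1605]
tcp_rot: [[-0.912, 0.41, 0.0], [0.41, 0.912, -0.0], [-0.0, 0.0, -1.0]]
force: [-0.1, -0.6, -4.6]
opening: 0.612
grasp_force: 30.0
time_s: 23.38
position: [0.4912, 0.2423, 0.1595]
tcp_rot: [[-0.912, 0.41, 0.0], [0.41, 0.912, 0.0], [-0.0, 0.0, -1.0]]
force: [-0.4, 0.0, -2.8]
opening: 0.613
grasp_force: 30.0
```

Contact, and the pan is taking the load. About 2 mm more unloads the grip, then I open and rise.

```bash
python3 -m jog '[[0.1,0,0,0.001,0,0,0],[0.1,0,0,0.002,0,0,0],[0.1,0,0,0.002,0,0,0],[0.1,0,0,0.002,0,0,0]]'; python3 -m jog '[[0.66,0,0,0,0,0,0],[0.8,0,0,0,0,0,0],[1,0,0,0,0,0,0],[1,0,0,0,0,0,0],[1,0,0,0,0,0,0],[1,0,0,0,0,0,0],[1,0,0,-0.005,0,0,0],[1,0,0,-0.02,0,0,0],[1,0,0,-0.045,0,0,0],[1,0,0,-0.075,0,0,0],[1,0,0,-0.1,0,0,0],[1,0,0,-0.12,0,0,0],[1,0,0,-0.12,0,0,0],[1,0,0,-0.12,0,0,0]]'
python3 - <<'E'
from h import *
ims=[]
for cam in ('side','top'):
    im,W=cloud(cam); ims.append(im)
    for t in ['salt_jar','pan_top','tall_bottle','low_bottle','tube','soap_dish','tooth_mug']: print(cam,t,[np.round(r['xyz'],3).tolist() for r in models.tip_of(cam,t)[:2]])
    for n,c,r,z0,z1 in [('lid',(.491,.242),.05,.205,.222),('pan',(.491,.242),.1,.098,.114),('cap',(.493,-.247),.03,.18,.2)]:
        q=W[(np.hypot(W[...,0]-c[0],W[...,1]-c[1])<r)&(W[...,2]>z0)&(W[...,2]<z1)]
        if len(q)>5: print(n,cv2.minEnclosingCircle(q[:,:2].astype(np.float32)),np.median(q[:,2]).round(4))
cv2.imwrite('pics/fin.png',cv2.resize(ims[0],(800,600)))
E
```

```text
time_s: 23.88
position: [0.4913, 0.2423, 0.1575]
tcp_rot: [[-0.912, 0.41, 0.0], [0.41, 0.912, 0.0], [-0.0, 0.0, -1.0]]
force: [-0.4, -0.7, -0.7]
opening: 0.612
grasp_force: 30.0
time_s: 25.62
position: [0.4906, 0.2422, 0.2771]
tcp_rot: [[-0.912, 0.41, -0.001], [0.41, 0.912, -0.0], [0.0, -0.0, -1.0]]
force: [-0.6, -0.1, 0.3]
opening: 0.999
grasp_force: 0.0
side salt_jar [[0.487, 0.24, 0.106]]
side pan_top [[0.492, 0.243, 0.104], [0.783, -0.094, -0.0]]
side tall_bottle [[0.309, 0.159, -0.001], [0.494, -0.245, 0.01]]
side low_bottle [[0.501, -0.336, 0.012]]
side tube [[0.491, -0.154, 0.013], [0.491, 0.244, 0.106]]
side soap_dish [[0.786, -0.096, -0.001]]
side tooth_mug [[0.777, 0.055, 0.0]]
lid ((0.48918312788009644, 0.2398345023393631), 0.02855176478624344) 0.2115
pan ((0.49050745368003845, 0.24157285690307617), 0.08047129958868027) 0.1052
cap ((0.4916225075721741, -0.24664799869060516), 0.017090322449803352) 0.1877
top salt_jar []
top pan_top [[0.491, 0.247, 0.105]]
top tall_bottle [[0.486, -0.248, 0.013], [0.312, 0.167, -0.002]]
top low_bottle [[0.506, -0.334, 0.01]]
top tube [[0.492, -0.157, 0.012]]
top soap_dish [[0.786, -0.094, -0.003]]
top tooth_mug [[0.775, 0.055, 0.001]]
pan ((0.49209073185920715, 0.24146831035614014), 0.07948806881904602) 0.104
cap ((0.49237382411956787, -0.24720898270606995), 0.016935428604483604) 0.1876
```

View pics/fin.png

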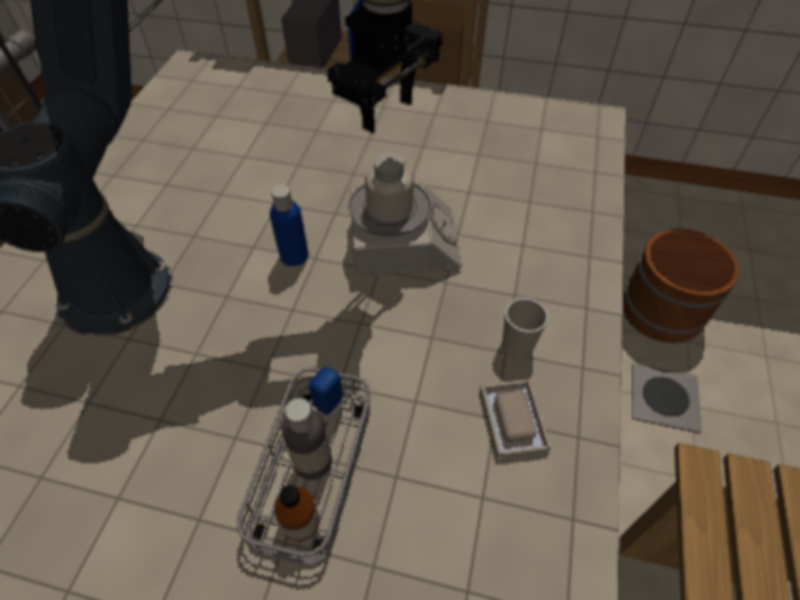

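The final side view shows the jar upright in the middle of the pan (390,195). The tall bottle stands in the caddy between the tube and the brown bottle (308,440). Everything else is in place and the gripper is clear.

```bash
python3 -m jog '[[1,0,0,0,0,0,0],[1,0,0,0,0,0,0],[1,0,0,0,0,0,0],[1,0,0,0,0,0,0]]' | head -1; python3 -c "
from rig import workorder; print(workorder.hand_in())"
```

```text
time_s: 26.92
the job is handed in; nothing more can be done
None
```

The grey bottle is back in the caddy, upright between the tube and the brown bottle. The jar was lowered gently onto the pan and released upright, about 2 mm off centre by camera, and the job was handed in at about 27 s.

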